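# Draw the sprung length stop out to its index and hold it

### The arm

A 7-joint arm with a two-finger parallel gripper is mounted at the origin on a cart in front of the work surface, level with it; the furniture and walls round the work are solid. World frame = base frame: x ahead of the robot, y to its left, z up, the work surface at z = 0. Lengths are in m, angles in rad, forces in N, time in s.
With the tool pointing down it reaches from about 0.425 to 1.025 m from the base axis. Payload 3.6 kg.
Tool frame: the origin (TCP) lies between the finger pads; the fingertips stand 22 mm ahead of it and the grasp point (between the pads) lies 3 mm ahead of it (r.finger_overhang is the distance from the TCP to the fingertips, in m); z points along the fingers, y is the line along which they close (so a half turn about z gives the same grasp; the last joint's range is limited). The gripper opens to 85 mm and grips with 20 to 120 N. Pads are 22 mm wide; open, the fingers measure 114 mm over their backs; the gripper's body (76 mm by 85 mm) begins 54 mm behind the grasp point. The pads swing forward as they close: fully open they stand 13 mm farther back than shut.
Start: joints at [-1.347, 0.591, 0.048, 1.609, -0.033, 0.943, -0.034], TCP at [0.227, 0.689, 0.253] pointing down, gripper open.
Joint ranges: [-2.69, 2.69], [-0.47, 2.24], [-1.27, 1.36], [0.19, 2.51], [-1.53, 4.68], [0.08, 2.07], [-3.09, 3.09]. Speed limits (rad/s): [2.57, 2.57, 3.14, 3.14, 3.14, 3.14, 3.14].

### API

Orientations are given as a 3x3 rotation matrix whose columns are the frame's x, y, z axes.
In Python, from plant import r gives the robot as it stands.
- The arm moves only by the shell command python3 -m pendant 'ROWS' [OPENING] [FORCE]. ROWS is JSON, a list of rows, each a list of 6 numbers: the shift along the world's x, y, z in units of 40 mm (1.0 is 40 mm), then the turn, a rotation vector about the world's x, y, z in units of 5 degrees (1.0 is 5 degrees). A call has exactly 5 rows; each row is the pose to reach, as a shift and turn from the pose commanded when the call began; what a row does not reach only later rows make up. A row lasts 1/12 s, in which the tool goes at most 41.7 mm and 7.16 degrees, less where a joint would pass 70% of its speed; a pose out of reach is approached as far as the arm can. A call with a gripper value outside its range is refused whole. OPENING is the finger opening in mm, from 0 to 85.4, set as the call begins (- or left out, the last holds). The fingers move at their own pace and stop on an object; FORCE is the grip in N (left out, the last holds). Time passes only in rows, so rows that repeat a pose let the fingers close, or fill a call up. It gives the time, the measured TCP pose, the force, the opening and the grip force at its end, in the units of the state.
- r.observe(): the state, without advancing time (a new reading comes with each control period).
- r.read_camera(name): name is "scene" or "top" or "wrist"; returns a dict with "image" (384x512x3 uint8, blue, green, red), "depth" (384x512 float32, m along the optical axis (not along the pixel's ray), 0 where there is no reading), "camera_matrix" (3x3 intrinsics, pixels), "rvec" (rotation vector, rad) and "tvec" (3), from world to camera coordinates, as OpenCV has them. Camera axes: x right, y down, z forward; pixel columns grow to the right and rows downward; lengths in m; the calibration is good to about 2 mm. A picture is of the moment at which its call begins.
- r.sign_off(): hands the job in; it is judged then, once.
The state is a dict: "time": time; "joint_positions": joint angles; "dq": joint speeds; "tau": joint torques, N m; "position": TCP position; "tool_rot": TCP orientation; "contact_force": force on the tool from outside, world axes, zero at the start; "moment": the same for the moment, N m; "finger_gap": opening from 0.0 (shut) to 1.0 (fully open); "grip_force": force on a finger pad.
Only numpy, scipy, OpenCV 4.12 (cv2) and the standard library are available. Lean on these libraries where they do the work, as an engineer would, in place of code of your own. Each camera call takes 0.05 s, during which the arm holds its last target. There are 200 camera calls.

### The job

Set the sprung length stop for the next lens plates: press its pedal right down to its stop and hold it there for a moment, so that the caught telescoping rod springs free; then let the pedal up, take the rod by its black upright grip and draw it out until the pointer on the grip stands level with the raised blade of the index clip on the rail. Finish while holding it there, still and with the gripper on the grip, so that I can pin it; do not push about the loose parts lying around.

Things in the scene. Friction and masses are not known exactly. Their poses are not given: they have to be found in the camera images.
- gauge: Sprung length stop, fixed to the table: aluminium base (x -170 to +155, y -86 to +31, 10 mm high) with a 25 mm steel barrel, axis 60 mm up, in two dark clamps. Origin on the table below the barrel's mouth; x along the barrel away from the mouth (the rod is drawn out along -x), y to the pedal's side, z up. A scale rail 20 mm wide, top 22 mm up, runs along x at y = -68 mm.
- pull_handle: Telescoping rod (8 mm) with its black upright grip, a rounded block 16 (x) x 26 (y) x 58 (z) mm, 52 to 110 mm above the table. Origin at the grip on the rod's axis, 60 mm up, at gauge y = 0, x = -50 mm minus the rod's travel (0 to 135 mm); axes as the gauge's. A thin pointer sticks out to -y. Caught at travel 0; once freed by the pedal it springs out to 18 mm by itself and stays free.
- grip_point (a point): Point inside the black grip, 94 mm above the table and 16 mm below its top, where to take it from above, either across its 16 mm (along gauge x) or its 26 mm. Beyond 20 mm of travel the inner spring pulls the rod back with 120 N/m (5 to 10 N at the marks); let go, it slides back in. Nothing else near it is higher than 75 mm above the table.
- pointer_tip (a point): Tip of the thin pointer on the grip, 60 mm above the table. Axes as the gauge's.
- treadle (a joint): Angle of the hinged spring pedal: 0 up (rest), 0.22 rad at its lower stop. It needs about 2 N at the pad to start and 5 to 6 N at the stop, and comes up by itself when let go. The catch frees the rod at about 0.17 rad.
- pad_top (a point): Centre of the top of the pedal's black rubber pad, 44 x 44 mm, about 61 mm above the table at rest and 35 mm lower at the stop; at gauge x = -24, y = +115 mm. The lever runs from it along -y under the rod to the hinge (axis along gauge x, at y = -45 mm, 22 mm up). Open space above.
- index_tip (a point): Tip of the raised blade (3 mm thick, lip 1.5 mm) of the dark index clip on the scale rail, 60 mm above the table, 4 mm beside the pointer's path; axes as the gauge's. Fixed, at a place that differs from run to run: the rod is at its mark (0.06 to 0.10 m out) when pointer tip and index tip have the same gauge x.
- bit_case: Black driver bit case, 58 x 88 x 22 mm, loose beside the barrel; bystander. Origin at the centre of its underside.
- blind_plug_0: Light grey blanking plug, 25 mm wide, 13 mm high, loose between pedal and grip's path; bystander. Origin at the centre of its underside.
- blind_plug_1: Grey blanking plug, 25 mm wide, 13 mm high, loose beside the barrel; bystander. Origin at the centre of its underside.
- lead_plug_1: Black lead plug, 22 x 82 x 22 mm, loose near the front on the pedal's side; bystander. Origin at the centre of its underside.
- lead_plug_2: Black lead plug, 22 x 82 x 22 mm, loose at the front right; bystander. Origin at the centre of its underside.

How it is judged:
On the way, in this order (a step that is already met when the one before it is completed fails the run):
1. the pedal is pressed down to its stop (beyond 0.195 of 0.22 rad) for 0.2 s (value of joint treadle above 0.195 rad), for 0.2 s.
2. with the pedal up again, the gripper holds the grip with the pointer level with the index (within 6 mm) (x of pointer_tip in the frame of index_tip between -0.006 and 0.006 m and contact force between the fingers and pull_handle above 2 N and value of joint treadle below 0.05 rad), for 0.2 s.
At the end, for the whole second after the job is handed in: The gripper holds the grip (more than 2 N of contact), the rod is still (under 10 mm/s) with its pointer within 6 mm of the index blade along the rod, and the pedal is up (below 0.05 rad) (all of step 2 and linear speed of pull_handle below 0.01 m/s); the arm keeps its last pose, push and grip.
It fails at once if a loose part (bit case, blanking plug or lead plug) is moved more than 20 mm (distance of any of bit_case, blind_plug_0, blind_plug_1, lead_plug_1, lead_plug_2 from where it was at the start of the episode above 0.02 m).
It also fails if it takes over 48 s, if anything falls off the work surface, if the arm or the gripper's body presses on something with over 40 N, if the wrist force passes 120 N, or if a joint passes its speed limit or range.

## Working session

There is one attempt and no reset: what is moved stays moved. The work goes in short steps, Python scripts to look and compute and a shell command to move; the robot and the scene stay as the last step left them, time stands still between calls to the robot, and variables do not carry over. Pictures are saved under pics/ and viewed, at most 10 in all, crops included, and the job is handed in when it is done.

```bash
mkdir -p pics
cat > h.py <<'E'
import cv2,numpy as np
from plant import r
def cam(n):
    c=r.read_camera(n); R=cv2.Rodrigues(np.array(c["rvec"],float))[0]; c["R"]=R; c["t"]=np.array(c["tvec"],float).ravel(); c["K"]=np.array(c["camera_matrix"]); return c
def ray_z(c,u,v,z):
    d=c["R"].T@np.linalg.inv(c["K"])@[u,v,1]; o=-c["R"].T@c["t"]; return o+d*(z-o[2])/d[2]
def cloud(c):
    v,u=np.mgrid[:384,:512]; Z=c["depth"]; P=np.stack([u,v,np.ones_like(u)],-1)@np.linalg.inv(c["K"]).T*Z[...,None]
    return (P-c["t"])@c["R"]
E
python3 - <<'E'
from h import *
for n in("top","scene"):
    c=cam(n); np.savez(n+"0.npz",**c); cv2.imwrite(f"pics/{n}0.png",cv2.resize(c["image"],(800,600),interpolation=cv2.INTER_CUBIC))
    print(n,-c["R"].T@c["t"],c["K"][0,0])
s=r.observe();print(s["time"],s["position"],s["tool_rot"])
E
```

```text
top [ 0.4326668  -0.08878424  1.29332922] 468.1770690235919
scene [0.19191591 0.57486634 0.59831337] 364.96301583934235
0.1 [0.22632675 0.6880163  0.25222143] [[-9.49962723e-01  3.12362880e-01 -5.06547252e-04]
 [ 3.12363253e-01  9.49960565e-01 -2.03049567e-03]
 [-1.53051563e-04 -2.08712195e-03 -9.99997810e-01]]
```

View pics/top0.png

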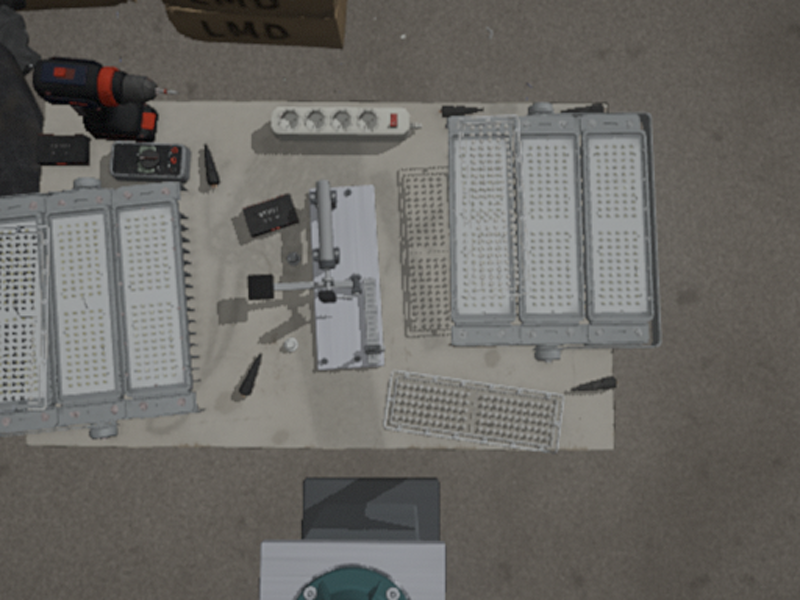

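View pics/scene0.png

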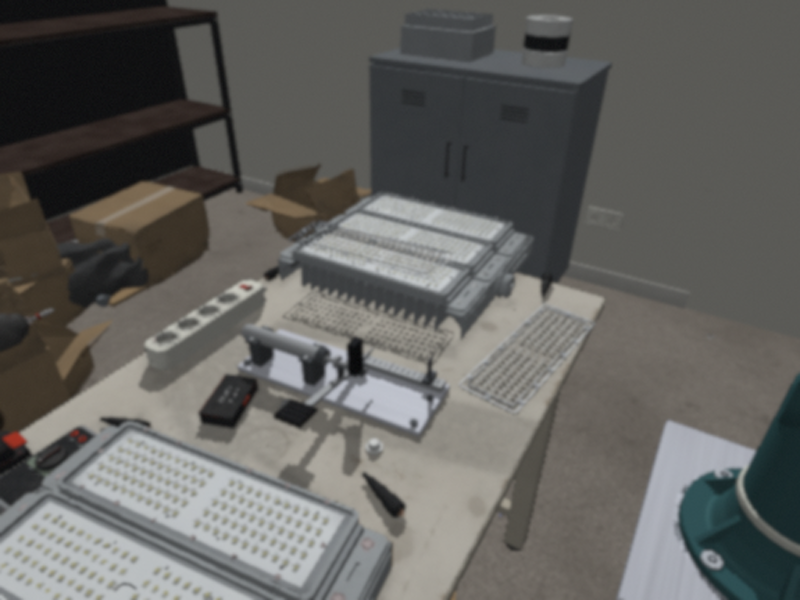

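Run:
```python
from h import *
c=cam("top"); im=c["image"]
cr=im[105:245,145:255]; cv2.imwrite("pics/top1.png",cv2.resize(cr,None,fx=4.2,fy=4.2,interpolation=cv2.INTER_CUBIC))
P=cloud(c)
# corners of the base plate (10 mm up), and pad, grip
for n,(u,v),z in [("pad",(260,287),.061),("grip",(328,296),.11),("tl",(310,190),.01),("tr",(374,186),.01),("bl",(315,370),.01),("br",(384,365),.01)]:
    u/=1.5625;v/=1.5625; print(n,ray_z(c,u,v,z).round(4),P[int(v),int(u)].round(4))
```

```text
pad [0.5838 0.1592 0.061 ] [0.5858 0.1607 0.0592]
grip [0.5638 0.0382 0.11  ] [0.565  0.0407 0.109 ]
tl [0.7656 0.0844 0.01  ] [0.7678 0.0858 0.0084]
tr [ 0.7736 -0.0302  0.01  ] [ 0.7738 -0.0291  0.01  ]
bl [0.4445 0.0695 0.01  ] [ 0.4468  0.0726 -0.0015]
br [ 0.4541 -0.0511  0.01  ] [ 0.4557 -0.0491  0.0115]
```

View pics/top1.png

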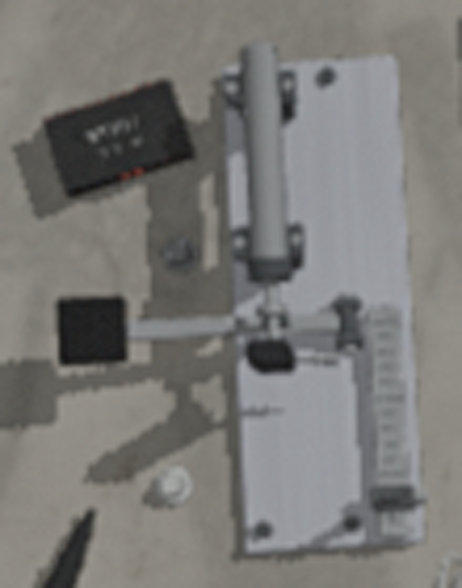

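The top view shows the gauge's x axis about 3° left of world x. In the crop, the pad is at (92,331), the grip at (270,355) and the index clip at about (393,497). I'm moving towards the pad while turning the tool so it closes along gauge x.

```bash
python3 -m pendant '[[0.5,-0.75,0,0,0,-0.9],[1.05,-1.55,0,0,0,-1.8],[1.6,-2.35,0,0,0,-2.7],[2.15,-3.15,0,0,0,-3.6],[2.7,-3.95,0,0,0,-4.5]]' 0 20
python3 -m pendant '[[0.55,-0.8,0,0,0,-0.9],[1.1,-1.6,0,0,0,-1.8],[1.65,-2.4,0,0,0,-2.7],[2.2,-3.2,0,0,0,-3.6],[2.75,-4,0,0,0,-4.5]]'
python3 -m pendant '[[0.5,-0.8,0,0,0,-0.9],[0.9,-1.6,0,0,0,-1.8],[1.3,-2.4,0,0,0,-2.7],[1.6,-3.0,0,0,0,-3.6],[1.8,-3.4,0,0,0,-4.7]]'
python3 - <<'E'
from h import *
c=cam("wrist"); np.savez("wrist0.npz",**c); cv2.imwrite("pics/w0.png",cv2.resize(c["image"],(800,600),interpolation=cv2.INTER_CUBIC))
s=r.observe();print(s["time"],s["position"],s["tool_rot"],-c["R"].T@c["t"])
E
```

```text
time: 0.57
position: [0.3352, 0.5289, 0.253]
tool_rot: [[-0.756, 0.655, -0.0], [0.655, 0.756, -0.001], [-0.0, -0.001, -1.0]]
contact_force: [1.2, -0.3, -0.4]
finger_gap: 0.299
grip_force: 0.0
time: 0.98
position: [0.4451, 0.3689, 0.2533]
tool_rot: [[-0.448, 0.894, -0.0], [0.894, 0.448, -0.0], [0.0, -0.0, -1.0]]
contact_force: [0.7, 0.5, -0.3]
finger_gap: 0.0
grip_force: 0.0
time: 1.4
position: [0.5179, 0.2306, 0.2534]
tool_rot: [[-0.049, 0.999, 0.001], [0.999, 0.049, -0.001], [-0.001, 0.001, -1.0]]
contact_force: [-0.0, -0.5, 0.1]
finger_gap: -0.002
grip_force: 0.0
1.45 [0.51929024 0.22752873 0.25358753] [[-0.04120209  0.99914867  0.00207952]
 [ 0.99914439  0.04120921 -0.00350445]
 [-0.00358716  0.00193335 -0.9999917 ]] [0.51284009 0.31529599 0.37437979]
```

View pics/w0.png

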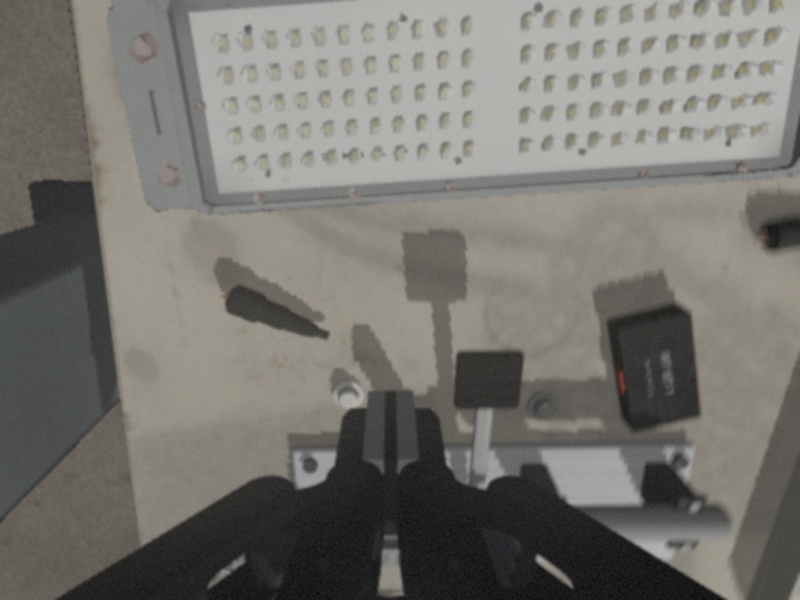

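Run:
```python
from h import *
c=np.load("wrist0.npz")
P=cloud(c)
k=.64
for n,u,v,z in [("pad",489,379,.061),("bl",292,448,.01),("tl",690,443,.01)]:
    print(n,ray_z(c,u*k,v*k,z).round(4),P[int(v*k),int(u*k)].round(4))
print(r.observe()["position"])
```

```text
pad [0.5859 0.1605 0.061 ] [0.5848 0.1613 0.0612]
bl [0.447  0.0666 0.01  ] [ 4.44e-01  6.08e-02 -1.00e-04]
tl [0.7645 0.0866 0.01  ] [0.7644 0.0865 0.0088]
[0.51929024 0.22752873 0.25358753]
```

```bash
python3 -m pendant '[[0.5,-0.5,-0.6,0,0,0],[1.1,-1.1,-1.4,0,0,0],[1.7,-1.8,-2.2,0,0,0],[1.7,-1.8,-3.0,0,0,0],[1.7,-1.8,-3.6,0,0,0]]'
python3 -m pendant '[[0,0,0,0,0,0],[0,0,0,0,0,0],[0,0,0,0,0,0],[0,0,0,0,0,0],[0,0,0,0,0,0]]'
```

```text
time: 1.87
position: [0.5857, 0.159, 0.1066]
tool_rot: [[-0.053, 0.999, -0.0], [0.999, 0.053, -0.003], [-0.003, -0.0, -1.0]]
contact_force: [0.2, -0.6, -1.7]
finger_gap: -0.001
grip_force: 0.0
time: 2.28
position: [0.5855, 0.1639, 0.1113]
tool_rot: [[-0.059, 0.998, 0.003], [0.998, 0.059, 0.002], [0.001, 0.003, -1.0]]
contact_force: [0.0, -0.1, -0.3]
finger_gap: -0.002
grip_force: 0.0
```

```bash
python3 -m pendant '[[0,0,-0.4,0,0,0],[0,0,-0.8,0,0,0],[0,0,-1.1,0,0,0],[0,0,-1.35,0,0,0],[0,0,-1.5,0,0,0]]'
python3 -m pendant '[[0,0,-0.05,0,0,0],[0,0,-0.1,0,0,0],[0,0,-0.15,0,0,0],[0,0,-0.15,0,0,0],[0,0,-0.15,0,0,0]]'
```

```text
time: 2.7
position: [0.5857, 0.1653, 0.0495]
tool_rot: [[-0.059, 0.998, 0.002], [0.998, 0.059, 0.003], [0.003, 0.003, -1.0]]
contact_force: [0.7, 4.5, 5.7]
finger_gap: -0.001
grip_force: 2.7
time: 3.12
position: [0.5856, 0.1647, 0.0458]
tool_rot: [[-0.058, 0.998, 0.002], [0.998, 0.058, 0.003], [0.003, 0.002, -1.0]]
contact_force: [-3.3, 5.0, 15.2]
finger_gap: -0.0
grip_force: 8.4
```

```bash
python3 -m pendant '[[0,0,0,0,0,0],[0,0,0,0,0,0],[0,0,0.3,0,0,0],[0,0,1.2,0,0,0],[0,0,2.2,0,0,0]]'
python3 -m pendant '[[0,0,1.0,0,0,0],[-0.3,-0.4,1.8,0,0,0],[-0.5,-1,2.4,0,0,0],[-0.7,-1.8,2.9,0,0,0],[-0.9,-2.6,3.2,0,0,0]]' 45
python3 -m pendant '[[-0.2,-0.8,0,0,0,0],[-0.4,-1.6,0,0,0,0],[-0.5,-2.2,0,0,0,0],[-0.5,-2.5,0,0,0,0],[-0.5,-2.5,0,0,0,0]]'
python3 -m pendant '[[0,0,0,0,0,0],[0,0,0,0,0,0],[0,0,0,0,0,0],[0,0,0,0,0,0],[0,0,0,0,0,0]]'
python3 - <<'E'
from h import *
c=cam("wrist"); np.savez("wrist1.npz",**c); cv2.imwrite("pics/w1.png",cv2.resize(c["image"],(800,600),interpolation=cv2.INTER_CUBIC))
s=r.observe();print(s["time"],s["position"])
E
```

```text
time: 3.53
position: [0.5823, 0.1605, 0.1305]
tool_rot: [[-0.056, 0.998, -0.006], [0.998, 0.056, -0.004], [-0.003, -0.006, -1.0]]
contact_force: [0.6, 0.5, 0.2]
finger_gap: 0.005
grip_force: 0.0
time: 3.95
position: [0.548, 0.0565, 0.2614]
tool_rot: [[-0.058, 0.998, 0.002], [0.998, 0.058, -0.001], [-0.001, 0.002, -1.0]]
contact_force: [0.7, -0.9, -0.0]
finger_gap: 0.524
grip_force: 0.0
time: 4.37
position: [0.5272, -0.0457, 0.2593]
tool_rot: [[-0.05, 0.999, -0.001], [0.999, 0.05, -0.002], [-0.002, -0.001, -1.0]]
contact_force: [-0.7, -0.4, -1.0]
finger_gap: 0.523
grip_force: 0.0
time: 4.78
position: [0.5288, -0.0399, 0.2591]
tool_rot: [[-0.06, 0.998, -0.0], [0.998, 0.06, 0.0], [0.0, -0.0, -1.0]]
contact_force: [-0.0, 0.5, -0.7]
finger_gap: 0.527
grip_force: 0.0
4.8333 [ 0.52870361 -0.0402233   0.25912807]
```

View pics/w1.png

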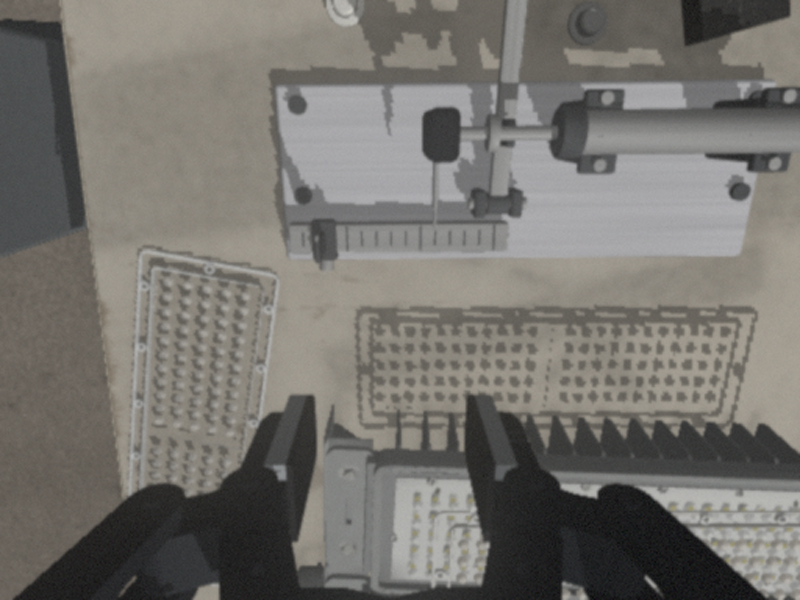

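The rod has sprung out: the grip top is at (441,134), the pointer tip at about (436,223) and the index clip at about (323,240). I'll enlarge the clip.

Run:
```python
from h import *
c=np.load("wrist1.npz")
cv2.imwrite("pics/w1c.png",cv2.resize(c["image"][60:180,178:300],None,fx=5,fy=5,interpolation=cv2.INTER_CUBIC))
P=cloud(c)
k=.64
for n,u,v,z in [("gtop",441,131,.11),("ptip",436,223,.06),("bl",275,86,.01),("br",290,257,.01),("tr",742,254,.01),("clip",323,240,.06)]:
    print(n,ray_z(c,u*k,v*k,z).round(4),P[int(v*k),int(u*k)].round(4))
Q=P[135:175,195:225]; m=Q[...,2]>.035
for vv,uu in np.argwhere(m): print(uu+195,vv+135,Q[vv,uu].round(4))
```

```text
gtop [0.5478 0.0433 0.11  ] [0.5475 0.0439 0.1109]
ptip [ 0.5543 -0.0098  0.06  ] [ 0.5581 -0.0159  0.0192]
bl [0.4476 0.0638 0.01  ] [0.4475 0.0639 0.0092]
br [ 0.4571 -0.0488  0.01  ] [ 0.4567 -0.048   0.011 ]
tr [ 0.7791 -0.0272  0.01  ] [ 7.845e-01 -2.850e-02  4.000e-04]
clip [ 0.4862 -0.0243  0.06  ] [ 0.4838 -0.0269  0.0455]
205 149 [ 0.4819 -0.0244  0.0382]
206 149 [ 0.4828 -0.0245  0.0373]
207 149 [ 0.4836 -0.0248  0.0355]
202 150 [ 0.4815 -0.0213  0.0588]
203 150 [ 0.4825 -0.0212  0.0595]
204 150 [ 0.4813 -0.0247  0.0421]
205 150 [ 0.4825 -0.0243  0.0437]
206 150 [ 0.4834 -0.0245  0.0423]
207 150 [ 0.4837 -0.0257  0.0361]
202 151 [ 0.4822 -0.0212  0.0643]
203 151 [ 0.4825 -0.0221  0.0594]
204 151 [ 0.4823 -0.0241  0.0495]
205 151 [ 0.4832 -0.0242  0.0488]
206 151 [ 0.4836 -0.025   0.0445]
207 151 [ 0.4838 -0.0264  0.0375]
202 152 [ 0.482  -0.0224  0.0628]
203 152 [ 0.4829 -0.0225  0.0622]
204 152 [ 0.4828 -0.0242  0.0538]
205 152 [ 0.4835 -0.0247  0.0514]
206 152 [ 0.4838 -0.0259  0.0454]
207 152 [ 0.4839 -0.0274  0.0381]
202 153 [ 0.4821 -0.0234  0.0629]
203 153 [ 0.483  -0
[... 2402 characters left out ...]
0.4844 -0.0362  0.0489]
202 164 [ 0.4823 -0.0338  0.0637]
203 164 [ 0.4832 -0.0339  0.0632]
204 164 [ 0.4841 -0.034   0.0626]
205 164 [ 0.4845 -0.035   0.0582]
206 164 [ 0.4846 -0.0368  0.0506]
202 165 [ 0.4823 -0.0349  0.0634]
203 165 [ 0.4833 -0.0347  0.0638]
204 165 [ 0.4841 -0.0349  0.0628]
205 165 [ 0.4845 -0.036   0.0582]
202 166 [ 0.4823 -0.0359  0.0634]
203 166 [ 0.4832 -0.0359  0.0632]
204 166 [ 0.4841 -0.0361  0.0622]
205 166 [ 0.4845 -0.0372  0.0577]
202 167 [ 0.4825 -0.0366  0.0645]
203 167 [ 0.4832 -0.0369  0.0631]
204 167 [ 0.4842 -0.0367  0.0635]
215 167 [0.5229 0.0446 0.3802]
202 168 [ 0.4824 -0.0377  0.064 ]
203 168 [ 0.4832 -0.0379  0.063 ]
204 168 [ 0.4843 -0.0377  0.0636]
```

View pics/w1c.png

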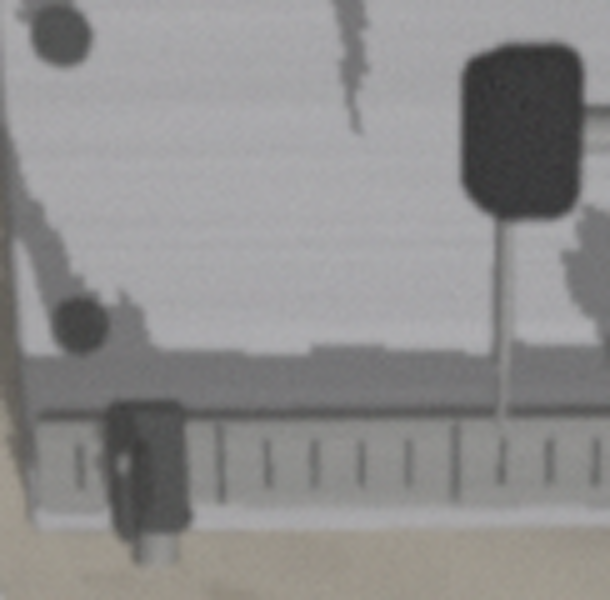

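Run:
```python
from h import *
c=np.load("wrist1.npz"); P=cloud(c)
m=(P[...,2]>.105)&(P[...,2]<.116)&(P[...,1]<.08)&(abs(P[...,0]-.55)<.03); G=P[m]; print("grip",m.sum(),G.mean(0),G.min(0),G.max(0))
box=cv2.minAreaRect(G[:,:2].astype(np.float32)*1000); print(box)
# barrel ridge
m=(P[...,2]>.068)&(P[...,2]<.08)&(P[...,0]>.63)&(P[...,0]<.72)&(P[...,1]<.1); B=P[m]; f=np.polyfit(B[:,0],B[:,1],1); yaw=np.arctan(f[0]); print("barrel yaw",np.degrees(yaw))
pt=ray_z(c,278.4,143.6,.06); pb=ray_z(c,178+507/5,60+218/5,.06); print(pt,pb)
ind=np.array([.4822,-.0214,.06])
th=np.radians(3.5); ex=np.array([np.cos(th),np.sin(th)])
for q in(pt[:2],pb[:2],np.array(box[0])/1000): print("travel to go along gauge x",(ind[:2]-q)@ex, "grip-to-ind y",(ind[:2]-q)@[-ex[1],ex[0]])
```

```text
grip 702 [0.54904953 0.04176926 0.10974768] [0.5411913  0.02896058 0.10531016] [0.55741474 0.05418567 0.11241168]
((549.3297729492188, 41.56614685058594), (16.110729217529297, 24.77704429626465), 3.4216549396514893)
barrel yaw -2.366561660205071
[ 0.55372816 -0.01063153  0.06      ] [0.55142224 0.02586302 0.06      ]
travel to go along gauge x -0.07205214935255937 grip-to-ind y -0.006381697820612668
travel to go along gauge x -0.07197846890886916 grip-to-ind y -0.04294895301798727
travel to go along gauge x -0.07084855369613968 grip-to-ind y -0.05875052769625492
```

```bash
python3 -m pendant '[[0.2,0.7,0,0,0,0],[0.4,1.5,0,0,0,0],[0.52,2.04,-0.2,0,0,0],[0.52,2.04,-1.0,0,0,0],[0.52,2.04,-1.8,0,0,0]]'
python3 -m pendant '[[0,0,-0.7,0,0,0],[0,0,-1.4,0,0,0],[0,0,-1.9,0,0,0],[0,0,-2.25,0,0,0],[0,0,-2.25,0,0,0]]'
python3 -m pendant '[[0,0,0,0,0,0],[0,0,0,0,0,0],[0,0,0,0,0,0],[0,0,0,0,0,0],[0,0,0,0,0,0]]' 0 60
python3 -m pendant '[[0,0,0,0,0,0],[0,0,0,0,0,0],[0,0,0,0,0,0],[0,0,0,0,0,0],[0,0,0,0,0,0]]'
```

```text
time: 5.25
position: [0.5516, 0.0436, 0.1878]
tool_rot: [[-0.063, 0.998, 0.005], [0.998, 0.063, 0.002], [0.001, 0.005, -1.0]]
contact_force: [-0.1, 0.4, -0.3]
finger_gap: 0.525
grip_force: 0.0
time: 5.67
position: [0.5475, 0.0407, 0.0945]
tool_rot: [[-0.058, 0.998, -0.006], [0.998, 0.058, -0.001], [-0.0, -0.006, -1.0]]
contact_force: [-0.1, 0.1, -0.2]
finger_gap: 0.527
grip_force: 0.0
time: 6.08
position: [0.5501, 0.0404, 0.0984]
tool_rot: [[-0.059, 0.998, 0.002], [0.998, 0.059, 0.0], [0.0, 0.002, -1.0]]
contact_force: [-0.0, -1.0, 2.6]
finger_gap: 0.172
grip_force: 59.2
time: 6.5
position: [0.5502, 0.0405, 0.0984]
tool_rot: [[-0.059, 0.998, 0.002], [0.998, 0.059, 0.0], [0.0, 0.002, -1.0]]
contact_force: [-0.9, -0.7, 6.7]
finger_gap: 0.18
grip_force: 59.8
```

```bash
python3 -m pendant '[[-0.15,-0.01,0,0,0,0],[-0.35,-0.02,0,0,0,0],[-0.55,-0.035,0,0,0,0],[-0.75,-0.045,0,0,0,0],[-0.95,-0.057,0,0,0,0]]'
python3 -m pendant '[[-0.2,-0.01,0,0,0,0],[-0.4,-0.025,0,0,0,0],[-0.6,-0.035,0,0,0,0],[-0.75,-0.045,0,0,0,0],[-0.83,-0.05,0,0,0,0]]'
python3 -m pendant '[[0,0,0,0,0,0],[0,0,0,0,0,0],[0,0,0,0,0,0],[0,0,0,0,0,0],[0,0,0,0,0,0]]'
python3 - <<'E'
from h import *
a=cam("scene");b=cam("wrist");t=cam("top")
np.savez("s2.npz",**a);np.savez("t2.npz",**t)
s=cv2.resize(a["image"][200:280,210:310],(500,400),interpolation=cv2.INTER_CUBIC)
w=cv2.resize(t["image"][170:240,180:255],(300,280),interpolation=cv2.INTER_CUBIC)
o=np.zeros((590,800,3),np.uint8);o[:400,:500]=s;o[:280,500:]=w;o[290:,500:]=cv2.resize(b["image"],(300,300));cv2.imwrite("pics/f.png",o)
E
```

```text
time: 6.92
position: [0.5138, 0.0379, 0.0984]
tool_rot: [[-0.058, 0.998, 0.006], [0.998, 0.058, -0.0], [-0.001, 0.006, -1.0]]
contact_force: [5.1, -1.4, 5.1]
finger_gap: 0.179
grip_force: 59.7
time: 7.33
position: [0.4822, 0.0358, 0.0984]
tool_rot: [[-0.058, 0.998, 0.01], [0.998, 0.058, -0.001], [-0.001, 0.01, -1.0]]
contact_force: [9.0, -0.8, 0.7]
finger_gap: 0.18
grip_force: 59.2
time: 7.75
position: [0.4828, 0.0358, 0.0984]
tool_rot: [[-0.058, 0.998, 0.01], [0.998, 0.058, -0.001], [-0.001, 0.01, -1.0]]
contact_force: [9.0, -0.6, 3.0]
finger_gap: 0.181
grip_force: 59.5
```

View pics/f.png

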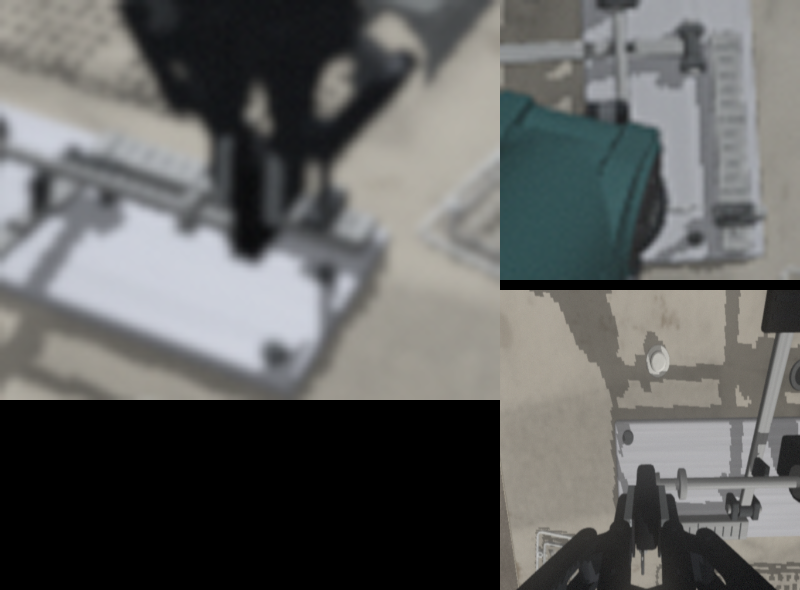

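The arm has moved about 67 mm, because the spring makes it sag short of the command. It needs about 4.5 mm more. After that I'll look through the gap between the fingers.

```bash
python3 -m pendant '[[-0.03,0,0,0,0,0],[-0.06,0,0,0,0,0],[-0.11,-0.005,0,0,0,0],[-0.11,-0.005,0,0,0,0],[-0.11,-0.005,0,0,0,0]]'
python3 -m pendant '[[0,0,0,0,0,0],[0,0,0,0,0,0],[0,0,0,0,0,0],[0,0,0,0,0,0],[0,0,0,0,0,0]]'
python3 - <<'E'
from h import *
b=cam("wrist");np.savez("w3.npz",**b)
cv2.imwrite("pics/w3.png",cv2.resize(b["image"][210:384,200:300],None,fx=3.4,fy=3.4,interpolation=cv2.INTER_CUBIC))
P=cloud(b); z=P[...,2]
# grip's side facing the camera (above, +y side): points 85..112 mm up at the grip
m=(z>.055)&(z<.116)&(abs(P[...,0]-.478)<.03)&(P[...,1]>.02)&(P[...,1]<.07)
for a in(.055,.065,.075,.085,.095,.105):
    q=P[m&(z>a)&(z<a+.01)]; print(a,len(q),q[:,0].min() if len(q) else '',q[:,0].max() if len(q) else '')
# anything in the column strip near the pointer/blade
m=(z>.05)&(z<.07)&(P[...,1]<.02)&(P[...,1]>-.04)&(abs(P[...,0]-.48)<.02)
for v,u in np.argwhere(m)[::max(1,m.sum()//25)]: print(u,v,P[v,u].round(4))
E
```

```text
time: 8.32
position: [0.4788, 0.0355, 0.0984]
tool_rot: [[-0.057, 0.998, 0.011], [0.998, 0.058, -0.001], [-0.001, 0.01, -1.0]]
contact_force: [8.0, -0.8, 2.4]
finger_gap: 0.176
grip_force: 59.6
time: 8.73
position: [0.4788, 0.0355, 0.0984]
tool_rot: [[-0.058, 0.998, 0.01], [0.998, 0.058, -0.001], [-0.001, 0.01, -1.0]]
contact_force: [9.0, -1.6, 2.5]
finger_gap: 0.18
grip_force: 59.6
0.055 770 0.4695214462720035 0.507909689061392
0.065 489 0.46949140711811105 0.5079967734708845
0.075 511 0.4583280460080645 0.4974433479551534
0.085 1091 0.4564975151979261 0.4990773907689013
0.095 1328 0.45650453575903005 0.49889975556621424
0.105 3544 0.4563706000218886 0.4987808820873728
248 333 [ 0.4811 -0.0239  0.0531]
250 334 [ 0.4818 -0.0165  0.0624]
251 335 [ 0.4823 -0.0158  0.064 ]
252 336 [ 0.4836 -0.0247  0.0545]
248 338 [ 0.4812 -0.025   0.0561]
249 339 [ 0.4815 -0.0216  0.0607]
250 340 [ 0.4821 -0.0212  0.0619]
251 341 [ 0.4829 -0.0244  0.0591]
252 342 [ 0.4835 -0.0254  0.0587]
248 344 [ 0.4811 -0.0248  0.0611]
249 345 [ 0.4817 -0.0244  0.0623]
250 346 [ 0.4822 -0.0245  0.0629]
251 347 [ 0.4828 -0.0244  0.0638]
252 348 [ 0.4835 -0.0258  0.063 ]
248 350 [ 0.4812 -0.0267  0.0637]
249 351 [ 0.4818 -0.0275  0.0636]
250 352 [ 0.4825 -0.0288  0.0629]
251 353 [ 0.483  -0.0284  0.0642]
252 354 [ 0.4838 -0.0305  0.0627]
248 356 [ 0.4815 -0.0312  0.0636]
249 357 [ 0.4821 -0.0327  0.0628]
250 358 [ 0.4827 -0.0319  0.0643]
251 359 [ 0.4833 -0.0333  0.0636]
252 360 [ 0.484  -0.0348  0.0628]
248 362 [ 0.4817 -0.0359  0.0633]
249 363 [ 0.4824 -0.0369  0.063 ]
250 364 [ 0.483  -0.037   0.0637]
```

View pics/w3.png

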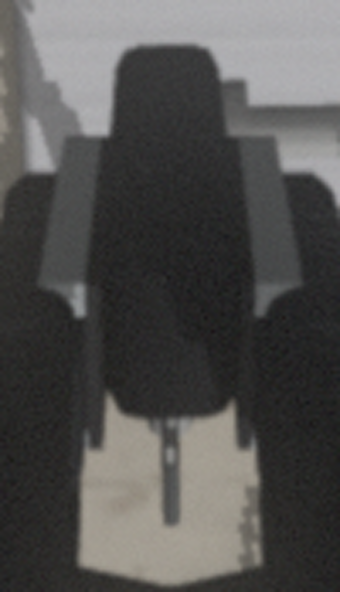

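The pointer lines up with the blade, both at about (171,430) in the crop. From the grip's position the pointer should be at x ≈ 0.4825, against 0.4822 for the blade. The pose is steady, so I'm handing in.

```bash
python3 -c "
from plant import r
print(r.sign_off())"
```

```text
the job is handed in; nothing more can be done
None
```

I pressed the pedal to its stop and let it up, then drew the rod out about 89 mm; the gripper is holding it still there, with the pointer within about 1 mm of the index blade by the camera. The job is handed in, but no verdict came back.

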